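# Stow a portion cup in the cantilever accessory box

### The job

Put away the loose tapered steel cup: swing the accessory box's top tray right over to the left until it rests there, lower the cup upright into the matching cup standing in the compartment underneath, and let it settle without forcing it so that the two do not jam. Then swing the tray back down until it is fully shut. Move the tray gently, never letting it drop, keep the parts that lie in it inside, and leave the other things on the table where they are.

Things in the scene. Friction and masses are not known exactly. Their poses are not given: they have to be found in the camera images.
- box: Grey steel accessory box fixed to the table, outside 240 (its x) x 160 (its y) x 120 mm high, walls and floor 4 mm thick, open on top under the tray. Origin at the centre of its underside; z up. The tray swings over to the box's +y side, the robot's left (the box is turned at most 0.3 rad). Pivoted flat arms (outside the two end faces, out to x = +-132 mm) carry the tray.
- swing (a joint): Swing of the tray's parallel arms: 0 = tray shut over the compartment, 2.007 rad = fully open, resting on its stop at the +y side. The tray stays level all the way. Its weight (about 0.4 kg, plus contents) holds it at either end; from anywhere between it falls to one side (balance is at about 1.13 rad), lightly damped: it needs to be held and led until it rests at its stop. Above 3 rad/s (0.33 m/s) counts as dropped; letting go within about 3 mm of the stop is fine.
- tray_handle (a point): Centre of the tray's black handle: a bar 120 mm long along the box's x, 14 mm wide (y), 12 mm high, its centre 72 mm above the tray's underside, 194 mm above the table when shut; free below between posts 96 mm apart. The tray is 232 x 156 x 35 mm; its rim is 31 mm below the bar's underside, its low middle wall 33 mm below. The handle's parts move without turning on a circle of radius 110 mm about arc_centre.
- arc_centre (a point): Fixed point in the box's frame at (0, 99.7, 147.5) mm: centre of the circle that the handle's centre follows, in the plane of the box's y and z. Shut, the handle is 99.7 mm to -y and 46.5 mm above this point (25 deg above level); at the top 110 mm above it; open, 84.3 mm to +y and 70.7 mm above (40 deg above level). Open, the tray's underside is about 146 mm above the table, its near edge about 106 mm from the box's middle plane.
- cup: The loose tapered steel cup to be put away, open at the top, standing upright on the table to the right of the box, in one of three places shared with the canister and the bowl: 72 mm tall, 38 mm diameter at the foot, 56 mm at the rim, wall 2.4 mm, 0.08-0.17 kg. Origin at the centre of its underside, z up. Round: any yaw. It is the only narrow tapered cup on the table.
- cup_in_box: An identical cup standing loose on the compartment's floor (4 mm above the table), hidden under the tray until it is lifted. Origin at the centre of its underside. A cup lowered into it comes to rest wall on wall with its underside about 33 (32 to 36) mm above this one's (its rim as much above this rim): released a few mm higher it slides home by itself. A steel disc, 48 mm diameter and 8 mm thick, lies flat at the +x end of the floor.
- tray_floor (a point): Centre of the tray's inner floor, axes as the box's (tray walls 3 mm thick, inside 226 x 150 x 32 mm).
- plate_in_tray: Loose perforated steel disc, 54 mm diameter, 8 mm thick, lying in the tray: stays in it. Origin under its centre.
- clamp_nut: Loose aluminium wing nut, 50 mm wide, 18 mm tall, lying in the tray: stays in it. Origin under its centre.
- canister: Bystander: straight-sided steel canister, 61 mm diameter, 90 mm tall, with black lid and small knob. Origin under its centre.
- bowl: Bystander: shallow wide steel bowl, 84 mm diameter, 40 mm tall. Origin under its centre.
- pack: Bystander: lower of two clear food packs, 118 x 163 x 41 mm. Origin under its centre.
- pack2: Bystander: the same, lying on top of the first.
- wrench: Bystander: wrench lying flat.
- screwdriver: Bystander: screwdriver lying flat.
- film_roll: Bystander: white film roll standing on end, 100 mm diameter, 100 mm tall. Origin under its centre.
Things that resemble listed ones, but are neither listed nor needed, are in the scene too. Of the things like the clamp_nut, leave any that is green, pink or yellow; of the rest the smaller one is meant.

How it is judged:
On the way, in this order (a step that is already met when the one before it is completed fails the run):
1. the tray is swung fully open (swing above 1.93 rad) with its parts in it (value of joint swing above 1.93 rad and x of plate_in_tray in the frame of tray_floor between -0.114 and 0.114 m and y of plate_in_tray in the frame of tray_floor between -0.076 and 0.076 m and z of plate_in_tray in the frame of tray_floor between -0.01 and 0.03 m and x of clamp_nut in the frame of tray_floor between -0.114 and 0.114 m and y of clamp_nut in the frame of tray_floor between -0.076 and 0.076 m and z of clamp_nut in the frame of tray_floor between -0.01 and 0.03 m), for 0.3 s.
2. with the tray still open, the loose cup sits upright in the cup in the compartment, let go (value of joint swing above 1.85 rad and contact force between the fingers and cup below 0.1 N and linear speed of cup below 0.03 m/s and horizontal distance between cup and cup_in_box below 0.008 m and z of cup in the frame of cup_in_box between 0.018 and 0.042 m and angle between each of cup, cup_in_box's own z axis and vertical below 0.15 rad and x of cup_in_box in the frame of box between -0.115 and 0.115 m and y of cup_in_box in the frame of box between -0.075 and 0.075 m and z of cup_in_box in the frame of box below 0.012 m), for 0.2 s.
At the end, for the whole second after the job is handed in: The tray is shut (swing below 0.05 rad); the cup is at rest, nested upright in the other cup standing on the compartment's floor (axes within 8 mm, underside 18 to 42 mm above the other's, both within 0.15 rad of upright); the disc and wing nut lie in the tray (value of joint swing below 0.05 rad and linear speed of each of cup, cup_in_box below 0.03 m/s and horizontal distance between cup and cup_in_box below 0.008 m and z of cup in the frame of cup_in_box between 0.018 and 0.042 m and angle between each of cup, cup_in_box's own z axis and vertical below 0.15 rad and x of cup_in_box in the frame of box between -0.115 and 0.115 m and y of cup_in_box in the frame of box between -0.075 and 0.075 m and z of cup_in_box in the frame of box below 0.012 m and x of plate_in_tray in the frame of tray_floor between -0.114 and 0.114 m and y of plate_in_tray in the frame of tray_floor between -0.076 and 0.076 m and z of plate_in_tray in the frame of tray_floor between -0.01 and 0.03 m and x of clamp_nut in the frame of tray_floor between -0.114 and 0.114 m and y of clamp_nut in the frame of tray_floor between -0.076 and 0.076 m and z of clamp_nut in the frame of tray_floor between -0.01 and 0.03 m); the robot touches nothing.
It fails at once if the tray is dropped or flung (swing faster than 3 rad/s) (velocity of joint swing above 3 rad/s or velocity of joint swing below -3 rad/s).
It fails at once if the cups are forced together with more than 30 N (contact force between cup and cup_in_box above 30 N).
It fails at once if the disc or the wing nut leaves the tray (not ((x of plate_in_tray in the frame of tray_floor between -0.114 and 0.114 m and y of plate_in_tray in the frame of tray_floor between -0.076 and 0.076 m and z of plate_in_tray in the frame of tray_floor between -0.01 and 0.03 m and x of clamp_nut in the frame of tray_floor between -0.114 and 0.114 m and y of clamp_nut in the frame of tray_floor between -0.076 and 0.076 m and z of clamp_nut in the frame of tray_floor between -0.01 and 0.03 m))).
It fails at once if another thing on the table is moved by more than 30 mm (distance of any of canister, bowl, pack, pack2, wrench, screwdriver, film_roll from where it was at the start of the episode above 0.03 m).
It also fails if it takes over 72 s, if anything falls off the work surface, if the arm or the gripper's body presses on something with over 40 N, if the wrist force passes 120 N, or if a joint passes its speed limit or range.

### The arm

A 6-joint arm with a two-finger parallel gripper is mounted at the origin on the work surface. World frame = base frame: x ahead of the robot, y to its left, z up, the work surface at z = 0. Lengths are in m, angles in rad, forces in N, time in s.
With the tool pointing down it reaches from about 0.35 to 0.975 m from the base axis. Payload 4.9 kg.
Tool frame: the origin (TCP) lies midway between the tips of the shut fingers; the grasp point (between the pads) lies 19 mm behind it; z points along the fingers, x is the direction in which the jaws open and shut, and the axes are right-handed (so a half turn about z gives the same grasp; the last joint's range is limited). The gripper opens to 85 mm and grips with 20 to 120 N. Pads are 22 mm wide; open, the fingers measure 114 mm over their backs; the gripper's body (76 mm by 85 mm) begins 54 mm behind the grasp point. The pads swing forward as they close: fully open they stand 13 mm farther back than shut.
Start: joints at [-1.272, 0.053, 1.613, -0, 1.476, -0.119], TCP at [0.254, -0.571, 0.231] pointing down, gripper open.
Joint ranges: [-3.01, 3.01], [-1.01, 2.22], [0.06, 2.58], [-1.02, 4.17], [0.09, 2.62], [-3.14, 3.14]. Speed limits (rad/s): [2.57, 2.57, 3.14, 3.14, 3.14, 3.14].

### API

Orientations are given as a unit quaternion [w, x, y, z].
In Python, from rig import arm, cams gives the robot as it stands. The module is installed in compiled form; this text tells all that it offers.
- The arm moves only by the shell command python3 -m creep 'ROWS' [FORCE]. ROWS is JSON, a list that holds one entry, the list of rows, each a list of 5 numbers: the shift along the world's x, y, z in cm, then the turn about the world's z in rad, then the opening, from 0 (shut) to 1 (fully open). In form: [[[dx, dy, dz, yaw, gripper], ...]]. A call has 1 to 10 rows; each row is the pose to reach, as a shift and turn from the pose commanded when the call began; what a row does not reach only later rows make up. A row lasts 1/8 s, in which the tool goes at most 62.5 mm and 10.7 degrees, less where a joint would pass 70% of its speed; a pose out of reach is approached as far as the arm can. A call with a gripper value outside its range is refused whole. The fingers move at their own pace and stop on an object; FORCE is the grip in N (left out, the last holds). Time passes only in rows, so rows that repeat a pose let the fingers close. It gives the time, the measured TCP pose, the force and the opening at its end, in the units of the state.
- arm.sense(): the state, without advancing time (a new reading comes with each control period).
- cams.grab_frame(name): name is "side" or "top"; returns the picture (384x512x3 uint8, red, green, blue); there is no depth.
- cams.get_calibration(name): a dict with "intrinsics" (3x3 intrinsics, pixels), "R" (3x3) and "t" (3): a world point X has camera coordinates R X + t. Camera axes: x right, y down, z forward; pixel columns grow to the right and rows downward; lengths in m; the calibration is good to about 2 mm. A picture is of the moment at which its call begins. get_calibration takes no time and is no camera call.
- arm.finish_job(): hands the job in, once; it reports no verdict.
The state is a dict: "t": time; "joint_positions": joint angles; "joint_vel": joint speeds; "joint_efforts": joint torques, N m; "eef_pos": TCP position; "tool_rot": TCP orientation; "contact_force": force on the tool from outside, world axes, zero at the start; "torque": the same for the moment, N m; "grip_width": finger opening in m.
Only numpy, scipy, OpenCV 4.12 (cv2) and the standard library are available. Lean on these libraries where they do the work, as an engineer would, in place of code of your own. Each camera call takes 0.05 s, during which the arm holds its last target. There are 200 camera calls.

## Working session

There is one attempt and no reset: what is moved stays moved. The work goes in short steps, Python scripts to look and compute and a shell command to move; the robot and the scene stay as the last step left them, time stands still between calls to the robot, and variables do not carry over. Pictures are saved under pics/ and viewed, on a budget of 10 in all, crops included, one or two more only if the job needs it, and the job is handed in when it is done.

```bash
mkdir -p pics
cat > h.py <<'E'
import numpy as np, cv2
from rig import arm, cams
def save(name,fn,crop=None,scale=1):
    im=cams.grab_frame(name); cv2.imwrite('pics/'+fn+'_raw.png',im[:,:,::-1])
    if crop: x0,y0,x1,y1=crop; im=im[y0:y1,x0:x1]
    im=cv2.resize(im,None,fx=scale,fy=scale,interpolation=cv2.INTER_CUBIC)
    cv2.imwrite('pics/'+fn+'.png',im[:,:,::-1])
def at_z(name,uv,z):
    c=cams.get_calibration(name);K,R,t=[np.array(c[k]) for k in('intrinsics','R','t')]
    d=R.T@np.linalg.solve(K,[uv[0],uv[1],1]); o=-R.T@t
    return o+d*(z-o[2])/d[2]
def proj(name,X):
    c=cams.get_calibration(name);K,R,t=[np.array(c[k]) for k in('intrinsics','R','t')]
    p=K@(R@np.array(X)+t); return p[:2]/p[2]
E
python3 - <<'E'
from h import *
a=cams.grab_frame('top');b=cams.grab_frame('side')
cv2.imwrite('pics/top0_raw.png',a[:,:,::-1]);cv2.imwrite('pics/side0_raw.png',b[:,:,::-1])
for n,i in(('top',a),('side',b)): cv2.imwrite(f'pics/{n}0.png',cv2.resize(i,(800,600),interpolation=cv2.INTER_CUBIC)[:,:,::-1])
for n in('top','side'):
    c=cams.get_calibration(n);R=np.array(c['R']);print(n,-R.T@np.array(c['t']),R[2],np.array(c['intrinsics'])[0])
s=arm.sense();print(s['t'],s['eef_pos'],s['tool_rot'],s['grip_width'],s['contact_force'])
E
```

```text
top [ 0.39559269 -0.02234225  1.28715367] [ 0.13580645 -0.00130644 -0.99073453] [479.72694828   0.         252.06653226]
side [0.38418236 0.97929345 0.76907108] [ 0.1486475  -0.8243277  -0.54624881] [385.11610637   0.         257.4700393 ]
0.1 [ 0.25344232 -0.57067608  0.23018229] [-5.93772635e-04  8.38382623e-01 -5.45081361e-01 -7.31290275e-04] 0.08527465120899685 [-0.11357825 -0.54467765  0.45869932]
```

View pics/top0.png

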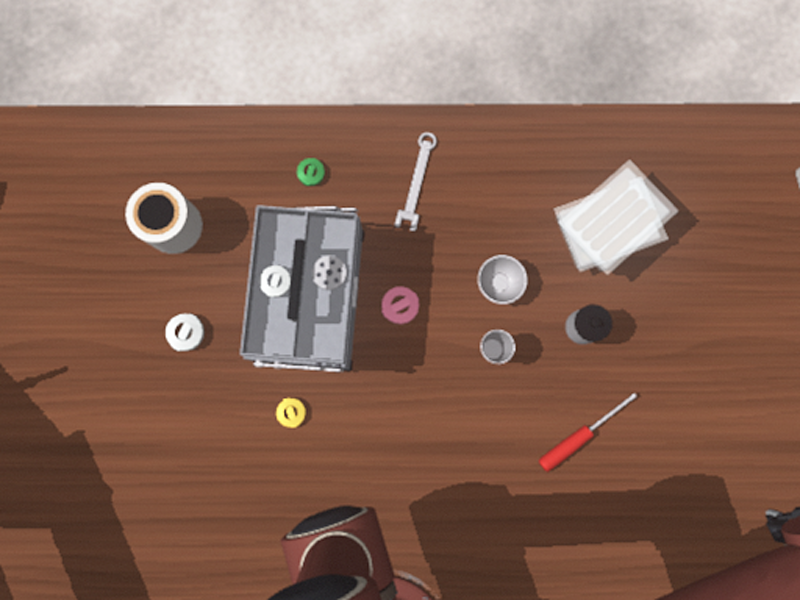

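View pics/side0.png

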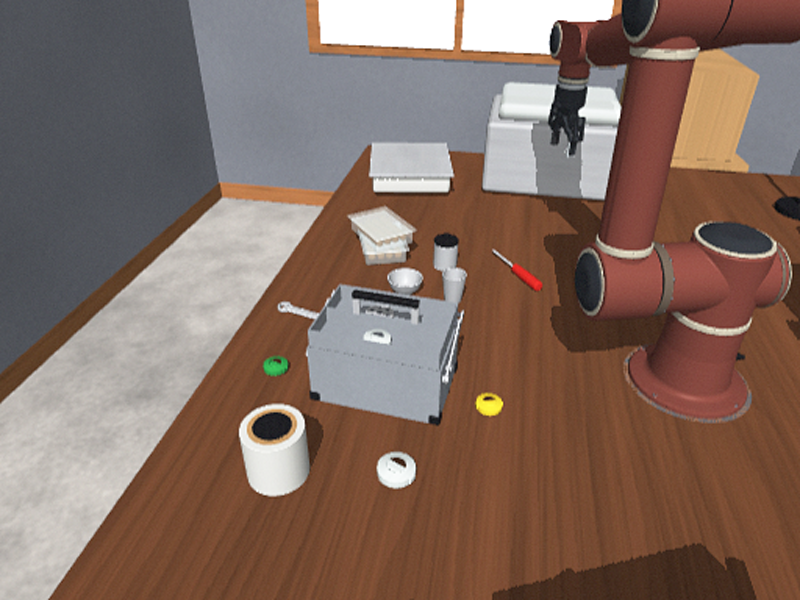

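The top picture shows the shut box at about (305,288) with its black handle from (299,240) to (293,320). The narrow tapered cup is at (497,346), the bowl at (502,279) and the canister at (590,324). There are white wing nuts in the tray at (275,281) and, larger, on the table at (185,331). The green (310,171), pink (400,305) and yellow (291,412) nuts are to be left alone. The side view agrees. Next I measure the handle and the cup.

Run:
```python
from h import *
im=cv2.imread('pics/top0_raw.png');g=cv2.cvtColor(im,cv2.COLOR_BGR2GRAY)
m=np.zeros_like(g);m[145:215,178:205]=(g[145:215,178:205]<50)
ys,xs=np.nonzero(m);print(len(xs))
r=cv2.minAreaRect(np.c_[xs,ys].astype(np.float32));print(r)
b=cv2.boxPoints(r);P=np.array([at_z('top',p,.2) for p in b]);print(P)
H=at_z('top',np.array(r[0]),.2);print('handle c',H)
# body visible mask as one check: side view same bar
c=cv2.cvtColor(im,cv2.COLOR_BGR2HSV)
sub=(c[205:240,300:338,1]<70).astype(np.uint8)
n,l,st,ce=cv2.connectedComponentsWithStats(sub);k=1+np.argmax(st[1:,4]);print(st[k]+[300,205,0,0,0],ce[k]+[300,205])
cs,_=cv2.findContours((l==k).astype(np.uint8),0,1);cc=max(cs,key=len);e=cv2.fitEllipse(cc);print(e)
# rough cup by eye
for z in(.072,): print('cup eye',at_z('top',(497*.64,346*.64),z), at_z('top',np.array(e[0])+[300,205],z))
X=at_z('top',(497*.64,346*.64),.072);print('side proj cup rim',proj('side',X)/.64,'handle side',proj('side',H)/.64)
w=im[125:245,140:345];cv2.imwrite('pics/crop1.png',cv2.resize(w,None,fx=3.9,fy=3.9,interpolation=cv2.INTER_CUBIC))
```

```text
24
((189.13955688476562, 178.51431274414062), (5.075936794281006, 49.56052780151367), 5.856013774871826)
[[0.51040492 0.13111201 0.2       ]
 [0.62483001 0.12137609 0.2       ]
 [0.62358678 0.10969767 0.2       ]
 [0.50919478 0.11959616 0.2       ]]
handle c [0.56659981 0.12047977 0.2       ]
[307 211  23  22 409] [318.09535452 221.46699267]
((18.093076705932617, 16.46135139465332), (21.512327194213867, 22.36853790283203), 106.20508575439453)
cup eye [ 0.47600649 -0.1909456   0.072     ] [ 0.47595235 -0.19097759  0.072     ]
side proj cup rim [454.53397924 272.1529538 ] handle side [386.71833818 293.70742661]
```

View pics/crop1.png

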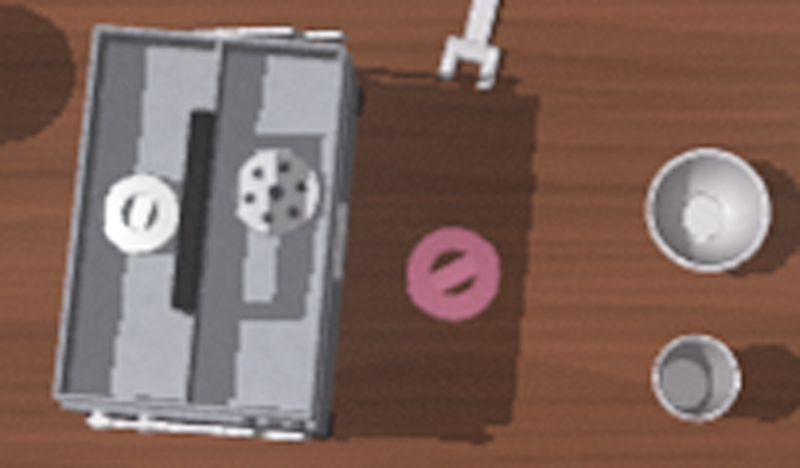

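The crop shows the bar centre at about (193,211), with the small white wing nut (140,214) and the perforated disc (277,192) in the tray. The only narrow tapered cup is at (697,378): its rim is about 56 mm across, while the bowl at (708,210) is wider and shallower. I refine the bar before gripping.

Run:
```python
from h import *
im=cv2.imread('pics/top0_raw.png');g=cv2.cvtColor(im,cv2.COLOR_BGR2GRAY)
m=np.zeros_like(g)
for T in(65,80):
    m[:]=0;m[150:208,180:198]=(g[150:208,180:198]<T)
    n,l,st,ce=cv2.connectedComponentsWithStats(m);k=1+np.argmax(st[1:,4])
    ys,xs=np.nonzero(l==k);r=cv2.minAreaRect(np.c_[xs,ys].astype(np.float32))
    vx,vy,x0,y0=cv2.fitLine(np.c_[xs,ys].astype(np.float32),cv2.DIST_L2,0,.01,.01).ravel()
    A=at_z('top',(x0-vx*20,y0-vy*20),.2);B=at_z('top',(x0+vx*20,y0+vy*20),.2);d=B-A
    print(T,st[k],r,'c',at_z('top',ce[k],.2),'yaw',np.arctan2(d[1],d[0]))
s=cv2.imread('pics/side0_raw.png');g=cv2.cvtColor(s,cv2.COLOR_BGR2GRAY);m=np.zeros_like(g);m[182:200,220:275]=g[182:200,220:275]<65
n,l,st,ce=cv2.connectedComponentsWithStats(m);k=1+np.argmax(st[1:,4]);print(st[k],ce[k],at_z('side',ce[k],.195), proj('side',[.566,.12,.195]))
```

```text
65 [185 154  10  51 308] ((189.32876586914062, 178.876708984375), (6.385772228240967, 50.458065032958984), 6.009005546569824) c [0.56658661 0.11991368 0.2       ] yaw -0.08310454958989594
80 [184 154  12  51 337] ((189.23651123046875, 178.81912231445312), (6.810427665710449, 50.55530548095703), 5.85601282119751) c [0.5657057  0.11994227 0.2       ] yaw -0.08609957794342933
[225 186  43  11 210] [246.46666667 190.84285714] [0.56800602 0.12748121 0.195     ] [247.75809851 189.44329923]
```

```bash
python3 -m creep '[[[3,6,6,-0.1,1],[6,13,7,-0.2,0.7],[9,19,7,-0.3,0.7],[12,26,7,-0.4,0.7],[15,32,7,-0.5,0.7],[17,38,7,-0.5,0.7],[20,44,7,-0.5,0.7],[23,50,7,-0.5,0.7],[25.5,56,7,-0.5,0.7],[28,61,7,-0.5,0.7]]]' 40; python3 -m creep '[[[2,5,0,0,0.7],[3.2,8,0,0,0.7],[3.2,8,-1,0,0.7],[3.2,8,-1,0,0.7]]]'; python3 -c "
from h import *
import numpy as np
from scipy.spatial.transform import Rotation as R
s=arm.sense();q=s['tool_rot'];x=R.from_quat([q[1],q[2],q[3],q[0]]).as_matrix()[:,0];print(s['t'],s['eef_pos'],x,np.arctan2(-x[1],-x[0])+0-np.pi/2,s['grip_width'],s['contact_force'])"
```

```text
t: 1.35
eef_pos: [0.5061, -0.0181, 0.3009]
tool_rot: [-0.0, -0.678, 0.736, -0.0]
contact_force: [1.5, -0.5, 0.4]
grip_width: 0.06
t: 1.85
eef_pos: [0.5369, 0.0594, 0.2894]
tool_rot: [-0.001, -0.677, 0.736, 0.001]
contact_force: [0.0, -0.8, 0.1]
grip_width: 0.0598
1.85 [0.53692485 0.05939493 0.28935854] [-8.22607008e-02 -9.96610650e-01  6.24135481e-04] -0.08235377446581649 0.05977405889196402 [ 0.04295389 -0.78567283  0.11378511]
```

```bash
python3 -m creep '[[[2,4,0,0,0.7],[2.9,6.1,-1,0,0.7],[2.9,6.1,-3,0,0.7],[2.9,6.1,-5,0,0.7],[2.9,6.1,-6,0,0.7],[2.9,6.1,-6,0,0.7]]]'
python3 - <<'E'
from h import *
save('top','top1',(130,120,250,240),5);save('side','side1')
s=arm.sense();print(s['eef_pos'],s['contact_force'])
for y in (0.085,0.155):
  print(proj('top',[.566,y,.23]),proj('side',[.566,y,.23]))
a=cv2.imread('pics/top1.png');b=cv2.imread('pics/side1_raw.png')[140:260,190:310]
cv2.imwrite('pics/both1.png',np.hstack([a[:600,100:500],cv2.resize(b,(400,400))if 0 else cv2.resize(b,(600,600))[:,100:500]]))
E
```

```text
t: 2.6
eef_pos: [0.566, 0.1201, 0.2297]
tool_rot: [-0.001, -0.677, 0.736, 0.001]
contact_force: [-0.5, 0.2, -0.4]
grip_width: 0.0598
[0.56706366 0.12045903 0.23177342] [-0.70865551  0.0234948  -0.73787838]
[203.30596243 176.6605642 ] [250.32749924 171.96103201]
[171.92578602 176.72608568] [244.95412887 185.38999198]
```

View pics/both1.png

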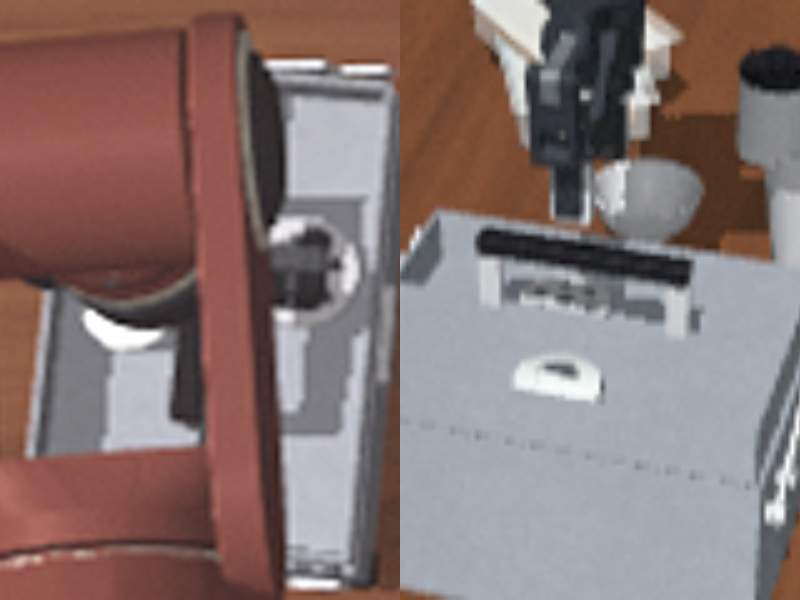

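The gripper stands over the bar with the fingers on either side of it; the bar is clear and its middle is near (585,255) in the right half. I go down and close.

```bash
python3 -m creep '[[[0,0,-2,0,0.7],[0,0,-4,0,0.7],[0,0,-5.4,0,0.7],[0,0,-5.4,0,0.5],[0,0,-5.4,0,0.2],[0,0,-5.4,0,0],[0,0,-5.4,0,0],[0,0,-5.4,0,0],[0,0,-5.4,0,0],[0,0,-5.4,0,0]]]' 40; python3 -c "
from h import *
s=arm.sense();print(s['eef_pos'],s['contact_force'],s['torque'],s['grip_width'])
import numpy as np
for th in np.arange(.1,2.08,.1):
  a=np.pi-np.radians(25)-th  # angle in box y-z
  a0=np.pi-np.radians(25)
  dy=110*(np.cos(a)-np.cos(a0));dz=110*(np.sin(a)-np.sin(a0))
  print('%.1f dx %.2f dy %.2f dz %.2f'%(th,dy*.0083,dy*.09965,dz*.1))"
```

```text
t: 3.95
eef_pos: [0.5676, 0.124, 0.1783]
tool_rot: [0.003, -0.678, 0.735, 0.002]
contact_force: [1.2, 9.8, -2.1]
grip_width: 0.013
[0.56756881 0.12395765 0.17827393] [ 1.17467444  9.76294821 -2.07952584] [ 1.44062402 -0.24282538 -0.1531636 ] 0.012974889845874887
0.1 dx 0.04 dy 0.51 dz 0.97
0.2 dx 0.09 dy 1.12 dz 1.89
0.3 dx 0.15 dy 1.81 dz 2.74
0.4 dx 0.22 dy 2.59 dz 3.52
0.5 dx 0.29 dy 3.44 dz 4.21
0.6 dx 0.36 dy 4.35 dz 4.82
0.7 dx 0.44 dy 5.32 dz 5.33
0.8 dx 0.53 dy 6.34 dz 5.74
0.9 dx 0.62 dy 7.39 dz 6.05
1.0 dx 0.71 dy 8.47 dz 6.25
1.1 dx 0.80 dy 9.56 dz 6.34
1.2 dx 0.89 dy 10.65 dz 6.33
1.3 dx 0.98 dy 11.74 dz 6.20
1.4 dx 1.07 dy 12.81 dz 5.97
1.5 dx 1.15 dy 13.85 dz 5.62
1.6 dx 1.24 dy 14.86 dz 5.18
1.7 dx 1.32 dy 15.81 dz 4.64
1.8 dx 1.39 dy 16.70 dz 4.00
1.9 dx 1.46 dy 17.53 dz 3.28
2.0 dx 1.52 dy 18.28 dz 2.48
```

```bash
python3 -m creep '[[[0,0.4,0,0,0],[0,0.7,0.5,0,0],[0.1,0.9,1,0,0],[0.1,1.5,1.9,0,0],[0.15,2.2,2.75,0,0],[0.2,3,3.5,0,0],[0.3,3.85,4.2,0,0],[0.35,4.75,4.8,0,0]]]'; python3 -c "
from h import *
s=arm.sense();print(s['t'],s['eef_pos'],s['contact_force'],s['grip_width'])"
```

```text
t: 4.95
eef_pos: [0.5713, 0.1676, 0.2264]
tool_rot: [0.0, -0.677, 0.736, -0.001]
contact_force: [2.7, -3.2, -1.9]
grip_width: 0.0132
4.95 [0.5712534  0.16759472 0.22638769] [ 2.67264111 -3.18043425 -1.85173872] 0.013180105592904955
```

```bash
python3 -m creep '[[[0.1,1,0.5,0,0],[0.2,2,0.9,0,0],[0.25,3,1.2,0,0],[0.35,4.1,1.4,0,0],[0.45,5.2,1.5,0,0],[0.55,6.3,1.5,0,0],[0.6,7.4,1.4,0,0],[0.7,8.45,1.15,0,0],[0.8,9.5,0.8,0,0],[0.9,10.5,0.35,0,0]]]'; python3 -c "
from h import *
s=arm.sense();print(s['t'],s['eef_pos'],s['contact_force'],s['grip_width'])"
```

```text
t: 6.2
eef_pos: [0.5804, 0.2753, 0.2287]
tool_rot: [0.002, -0.678, 0.735, -0.0]
contact_force: [7.3, 1.2, -0.3]
grip_width: 0.0131
6.2 [0.58041078 0.27532958 0.22866096] [ 7.3072531   1.17475335 -0.34626928] 0.013083440581450988
```

```bash
python3 -m creep '[[[0.2,0.95,-0.5,0,0],[0.3,1.85,-1.2,0,0],[0.4,2.65,-1.9,0,0],[0.45,3.1,-2.3,0,0],[0.5,3.45,-2.7,0,0],[0.5,3.5,-2.8,0,0],[0.5,3.5,-2.9,0,0],[0.5,3.5,-2.9,0,0]]]'; python3 -c "
from h import *
s=arm.sense();print(s['t'],s['eef_pos'],s['contact_force'],s['grip_width'])
for n in('top','side'): save(n,n+'2')
a=cv2.imread('pics/top2_raw.png')[100:260,100:230];b=cv2.imread('pics/side2_raw.png')[150:310,170:300]
cv2.imwrite('pics/both2.png',np.hstack([cv2.resize(a,(400,492)),cv2.resize(b,(400,492))]))"
```

```text
t: 7.2
eef_pos: [0.5836, 0.3075, 0.2022]
tool_rot: [-0.002, -0.677, 0.736, -0.0]
contact_force: [-3.8, -8.1, 13.6]
grip_width: 0.013
7.2 [0.58359029 0.30754223 0.20217978] [-3.84507834 -8.08103186 13.64967726] 0.013024257682183182
```

View pics/both2.png

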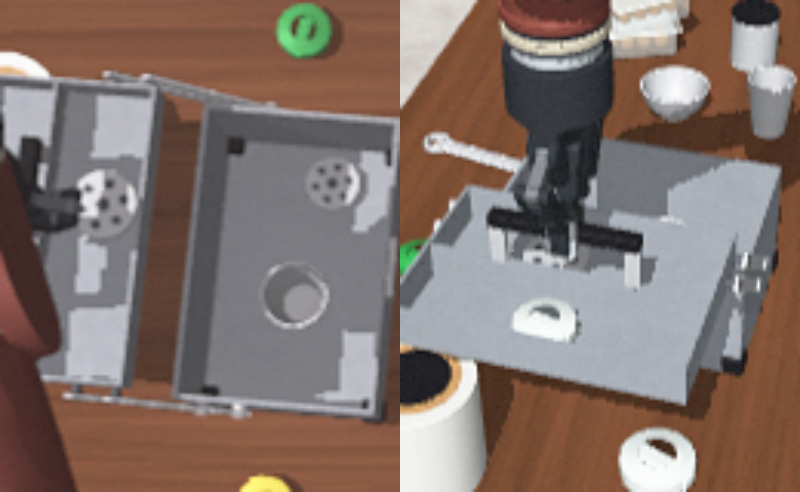

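The tray rests on its stop, with 14 N of upward force, the handle travelled 18.4 cm, and disc and nut still in it. The compartment is open: the standing cup is at about (295,295) in the left half and the flat disc at (333,183). I ease off, open and rise.

```bash
python3 -m creep '[[[0,-0.2,0.3,0,0],[0,-0.2,0.3,0,0.2],[0,-0.2,0.3,0,0.5],[0,-0.2,0.3,0,0.7],[0,-0.2,0.3,0,0.7],[0,-0.2,1.5,0,0.7],[0,-0.2,4,0,0.7],[0,-0.2,8,0,0.7],[0,-0.2,10,0,0.7]]]'; python3 -m creep '[[[-1,-6,0,0,0.8],[-2,-12,0,0,1],[-3,-18,0,0,1],[-4.5,-24,0,0,1],[-6,-30,0,0,1],[-7.5,-36,0,0,1],[-9,-42,0,0,1],[-10.5,-48,0,0,1],[-10.5,-49,-2,0,1],[-10.5,-49,-2,0,1]]]'
python3 - <<'E'
from h import *
save('top','top3');save('side','side3')
s=arm.sense();print(s['t'],s['eef_pos'],s['contact_force'],s['grip_width'])
O=np.array([.566,.124]);u=np.array([np.cos(-.087),np.sin(-.087)]);v=np.array([-u[1],u[0]])
im=cv2.imread('pics/top3_raw.png')[165:230,150:245]
cv2.imwrite('pics/crop3.png',cv2.resize(im,None,fx=8,fy=8,interpolation=cv2.INTER_CUBIC))
X=at_z('top',(195.9,195.9),.076);d=X[:2]-O;print('cup in box',X,d@u,d@v)
for w in(-.1,.1): print(proj('top',np.r_[O+u*.0+v*w*.8,.12]))
E
```

```text
t: 8.43
eef_pos: [0.5853, 0.3067, 0.3039]
tool_rot: [0.002, -0.677, 0.736, -0.001]
contact_force: [0.1, 0.1, 0.3]
grip_width: 0.0594
t: 9.68
eef_pos: [0.4784, -0.1833, 0.2772]
tool_rot: [-0.0, -0.677, 0.736, 0.002]
contact_force: [0.5, 0.1, -0.4]
grip_width: 0.0855
9.775 [ 0.47948676 -0.18240958  0.27921383] [ 0.18125892  1.32026586 -0.10072797] 0.08557676878978124
cup in box [0.54133667 0.11889129 0.076     ] -0.0241261522190262 -0.007232395345590151
[224.30692087 186.53931275]
[159.53923424 181.0794891 ]
```

View pics/crop3.png

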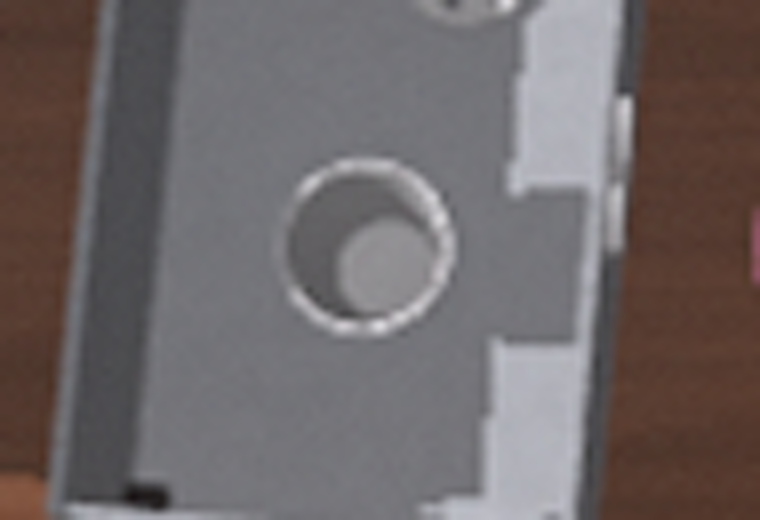

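The standing cup's rim centre is at (366,247) in the crop, raw pixel (195.4,195.4), giving about (0.5425, 0.120). Correcting y with the offset felt at the handle gives about 0.1235. Next I go down over the loose cup, jaws along y.

```bash
python3 -m creep '[[[-0.3,-0.6,-5,0,1],[-0.3,-0.6,-10,0,1],[-0.3,-0.6,-15,0,1],[-0.3,-0.6,-18,0,1],[-0.3,-0.6,-18,0,1]]]'
python3 - <<'E'
from h import *
save('top','top4');save('side','side4')
s=arm.sense();print(s['eef_pos'],s['contact_force'])
print(at_z('top',(195.4,195.4),.076))
b=cv2.imread('pics/side4_raw.png')[110:260,210:360]
cv2.imwrite('pics/crop4.png',cv2.resize(b,(600,600),interpolation=cv2.INTER_CUBIC))
E
```

```text
t: 10.4
eef_pos: [0.4752, -0.1872, 0.0974]
tool_rot: [-0.001, -0.678, 0.735, 0.003]
contact_force: [0.9, -0.5, 0.4]
grip_width: 0.0853
[ 0.47762459 -0.18913821  0.10131889] [0.47530765 0.25787875 0.37387225]
[0.54261966 0.12017983 0.076     ]
```

View pics/crop4.png

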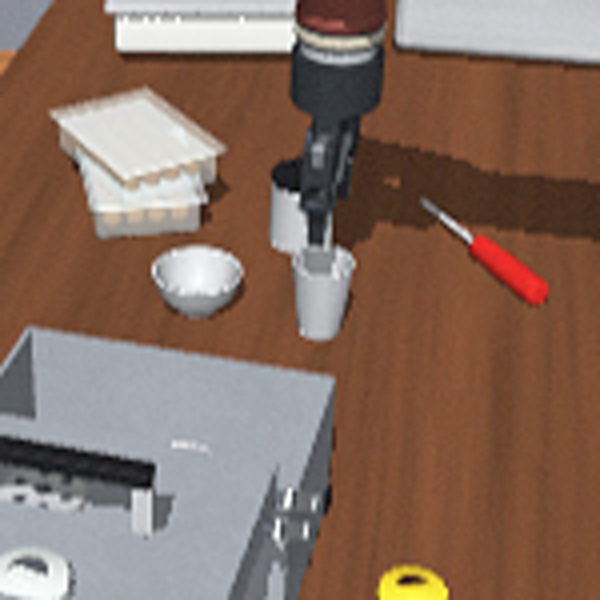

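The front finger (318,262) lies against the cup's rim (324,262) with the jaws straddling it. The bowl (197,280) and canister (290,205) are clear.

```bash
python3 -m creep '[[[0,0,-3,0,1],[0,0,-5.6,0,1],[0,0,-5.6,0,1],[0,0,-5.6,0,0.6],[0,0,-5.6,0,0.3],[0,0,-5.6,0,0.3],[0,0,-5.6,0,0.3],[0,0,-5.6,0,0.3]]]' 40; python3 -m creep '[[[0,0,0,0,0.3],[0,0,1,0,0.3],[0,0,4,0,0.3],[0,0,8,0,0.3],[0,0,8,0,0.3]]]'; python3 -c "
from h import *
s=arm.sense();print(s['t'],s['eef_pos'],s['contact_force'],s['grip_width'])
save('side','side5')
b=cv2.imread('pics/side5_raw.png')[110:230,230:350]
cv2.imwrite('pics/crop5.png',cv2.resize(b,(480,480),interpolation=cv2.INTER_CUBIC))"
```

```text
t: 11.5
eef_pos: [0.4783, -0.1905, 0.0466]
tool_rot: [0.001, -0.677, 0.736, -0.002]
contact_force: [-1.3, 1.1, 6.7]
grip_width: 0.0532
t: 12.12
eef_pos: [0.4789, -0.1912, 0.1286]
tool_rot: [0.001, -0.677, 0.736, -0.004]
contact_force: [0.6, -0.4, -1.3]
grip_width: 0.0529
12.125 [ 0.47890807 -0.19118063  0.12861735] [ 0.60556673 -0.38383375 -1.31844061] 0.05290422420376176
```

View pics/crop5.png

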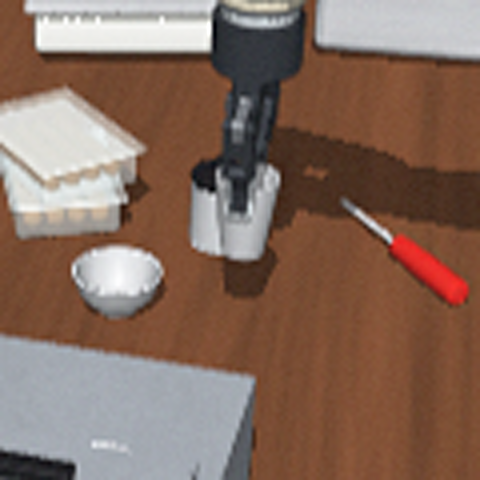

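The cup is held upright: rim at about (252,178), foot at (243,245), opening 53 mm. I carry it over the compartment.

```bash
python3 -m creep '[[[0,0,4,0,0.3],[0,0,8,0,0.3],[1,4,11.5,0,0.3],[2,9,11.5,0,0.3],[3,14,11.5,0,0.3],[4,19,11.5,0,0.3],[5,24,11.5,0,0.3],[6,28,11.5,0,0.3],[6.5,31.3,11.5,0,0.3],[6.5,31.3,11.5,0,0.3]]]'; python3 -m creep '[[[0,0,-3,0,0.3],[0,0,-6,0,0.3],[0,0,-8,0,0.3],[0,0,-10,0,0.3],[0,0,-10,0,0.3],[0,0,-10,0,0.3]]]';python3 -c "
from h import *
s=arm.sense();print(s['t'],s['eef_pos'],s['contact_force'],s['torque'],s['grip_width'])
save('top','top6');save('side','side6')
s=arm.sense();print(s['t'],s['eef_pos'],s['contact_force'])
a=cv2.imread('pics/top6_raw.png')[140:240,150:250];b=cv2.imread('pics/side6_raw.png')[130:230,210:310]
cv2.imwrite('pics/both6.png',np.hstack([cv2.resize(i,(400,400),interpolation=cv2.INTER_CUBIC) for i in(a,b)]))"
```

```text
t: 13.42
eef_pos: [0.5404, 0.125, 0.2367]
tool_rot: [-0.001, -0.679, 0.734, 0.001]
contact_force: [0.5, -0.7, -1.1]
grip_width: 0.0524
t: 14.18
eef_pos: [0.542, 0.1232, 0.1397]
tool_rot: [0.001, -0.677, 0.736, -0.0]
contact_force: [1.1, 0.1, -1.1]
grip_width: 0.0532
14.175 [0.54204048 0.12324698 0.13971193] [ 1.1174143   0.06667659 -1.06217619] [ 0.0292947  -0.06951792 -0.01645756] 0.053175892275625164
14.275 [0.54236191 0.12337146 0.14029403] [-0.16855736 -0.14372379 -0.69239443]
```

View pics/both6.png

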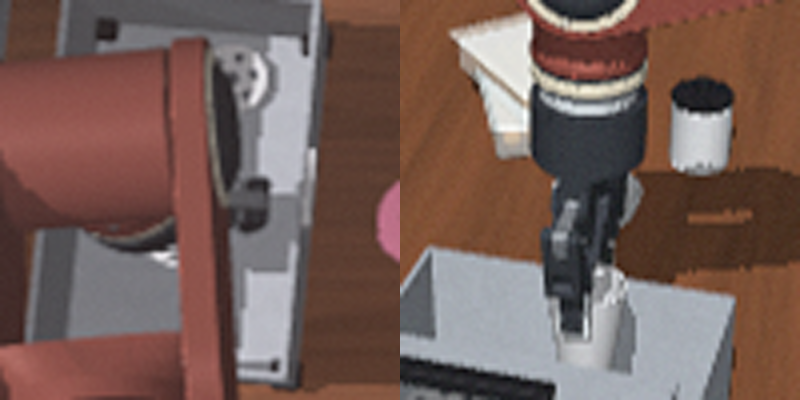

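The cup hangs upright inside the box, its visible part at about (597,330) in the right half, with the other cup out of sight below. I lower it in short steps and watch the force.

```bash
python3 -m creep '[[[0.15,0,-0.8,0,0.3],[0.15,0,-1.5,0,0.3],[0.15,0,-2,0,0.3],[0.15,0,-2.4,0,0.3],[0.15,0,-2.4,0,0.3]]]'; python3 -m creep '[[[0,0,-0.3,0,0.3],[0,0,-0.3,0,0.3]]]'
```

```text
t: 14.9
eef_pos: [0.5425, 0.1233, 0.1142]
tool_rot: [-0.0, -0.677, 0.736, 0.0]
contact_force: [-0.3, -0.1, -0.9]
grip_width: 0.053
t: 15.15
eef_pos: [0.5428, 0.1233, 0.1116]
tool_rot: [-0.0, -0.677, 0.736, 0.0]
contact_force: [0.3, -0.2, -1.1]
grip_width: 0.0529
```

The foot is about 11 mm below the rim with no contact force, so it is inside the mouth. I carry on lowering.

```bash
python3 -m creep '[[[0,0,-0.5,0,0.3],[0,0,-1,0,0.3],[0,0,-1.4,0,0.3],[0,0,-1.7,0,0.3],[0,0,-1.7,0,0.3]]]'; python3 -m creep '[[[0,0,-0.3,0,0.3],[0,0,-0.3,0,0.3]]]'
```

```text
t: 15.78
eef_pos: [0.5427, 0.1233, 0.0944]
tool_rot: [-0.0, -0.677, 0.736, 0.0]
contact_force: [0.7, 0.2, -0.9]
grip_width: 0.0529
t: 16.02
eef_pos: [0.5428, 0.1233, 0.0916]
tool_rot: [-0.0, -0.677, 0.736, 0.0]
contact_force: [0.1, -0.7, -0.6]
grip_width: 0.0532
```

```bash
python3 -m creep '[[[0,0,-0.2,0,0.3],[0,0,-0.3,0,0.3],[0,0,-0.3,0,0.3]]]'; python3 -m creep '[[[0,0,-0.2,0,0.3],[0,0,-0.2,0,0.3]]]'
```

```text
t: 16.4
eef_pos: [0.5428, 0.1233, 0.0887]
tool_rot: [-0.0, -0.677, 0.736, 0.0]
contact_force: [-0.5, -0.1, -1.3]
grip_width: 0.0531
t: 16.65
eef_pos: [0.543, 0.1232, 0.0868]
tool_rot: [0.0, -0.677, 0.736, -0.0]
contact_force: [-0.0, -0.8, -0.6]
grip_width: 0.0531
```

Still free, a few millimetres above the seat. I let go, rise and look.

```bash
python3 -m creep '[[[0,0,0,0,0.65],[0,0,0,0,0.7],[0,0,0,0,0.8],[0,0,0,0,0.85],[0,0,0.5,0,0.85],[0,0,3,0,0.85],[0,0,7,0,0.85],[0,0,12,0,0.85],[0,0,17,0,0.85],[0,0,20,0,0.85]]]'; python3 -m creep '[[[-3,-5,0,0,0.8],[-6,-10,0,0,0.7],[-8,-16,0,0,0.7],[-8,-20,0,0,0.7],[-8,-20,0,0,0.7]]]'; python3 -c "
from h import *
s=arm.sense();print(s['t'],s['eef_pos'],s['contact_force'])
save('top','top7');save('side','side7')
for z in (.109,):
  print(proj('top',[.5426,.1205,z]),proj('side',[.5426,.1205,z]))
a=cv2.imread('pics/top7_raw.png')[120:250,110:240];b=cv2.imread('pics/side7_raw.png')[150:280,200:330]
cv2.imwrite('pics/both7.png',np.hstack([cv2.resize(i,(400,400),interpolation=cv2.INTER_CUBIC) for i in(a,b)]))"
```

```text
t: 17.9
eef_pos: [0.5437, 0.1234, 0.2908]
tool_rot: [0.002, -0.677, 0.736, -0.001]
contact_force: [1.1, 0.1, -0.7]
grip_width: 0.0724
t: 18.52
eef_pos: [0.4625, -0.0788, 0.2873]
tool_rot: [0.0, -0.676, 0.737, -0.0]
contact_force: [0.5, 0.4, 0.3]
grip_width: 0.06
18.525 [ 0.46249948 -0.0787843   0.28725971] [0.52670615 0.38226796 0.26642161]
[193.72312109 193.80407091] [255.89884556 215.82803208]
```

View pics/both7.png

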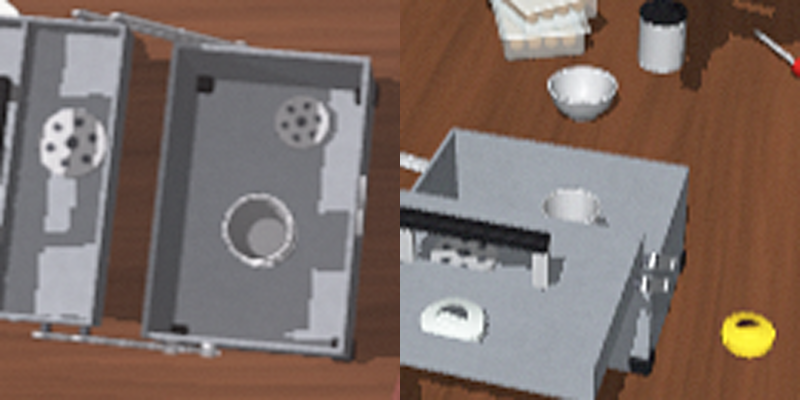

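The loose cup is nested. Its rim is at (258,229) in the left half, raw pixel (193.8,194.4) against (193.7,193.8) predicted for a nested rim, and the side view puts it at column 255.9, as predicted. Disc and nut are still in the tray. Back to the handle.

```bash
python3 -m creep '[[[2,5,1,0,0.7],[4,11,1,0,0.7],[6,17,1,0,0.7],[8,23,1,0,0.7],[10,29,1,0,0.7],[11.5,35,1,0,0.7],[12.1,38.5,1,0,0.7],[12.1,38.6,0,0,0.7],[12.1,38.6,0,0,0.7]]]'; python3 -m creep '[[[0,0,-3,0,0.7],[0,0,-6,0,0.7],[0,0,-8.5,0,0.7],[0,0,-8.5,0,0.4],[0,0,-8.5,0,0.1],[0,0,-8.5,0,0],[0,0,-8.5,0,0],[0,0,-8.5,0,0]]]' 40; python3 -c "
from h import *
s=arm.sense();print(s['t'],s['eef_pos'],s['contact_force'],s['grip_width'])
import numpy as np
a0=np.radians(40)
for th in np.arange(.1,2.08,.1):
  a=a0+th
  dy=110*(np.cos(a)-np.cos(a0));dz=110*(np.sin(a)-np.sin(a0))
  print('%.1f dx %.2f dy %.2f dz %.2f'%(th,dy*.0087,dy*.0996,dz*.1))"
```

```text
t: 19.75
eef_pos: [0.5826, 0.3097, 0.2849]
tool_rot: [-0.002, -0.678, 0.735, 0.0]
contact_force: [-0.3, -0.3, -0.1]
grip_width: 0.0598
t: 20.75
eef_pos: [0.5846, 0.3074, 0.204]
tool_rot: [-0.001, -0.677, 0.736, -0.002]
contact_force: [-2.3, -6.8, 1.8]
grip_width: 0.0132
20.75 [0.58457208 0.30740263 0.20401888] [-2.26324345 -6.79765708  1.82433324] 0.013217910548099676
0.1 dx -0.07 dy -0.74 dz 0.81
0.2 dx -0.14 dy -1.57 dz 1.53
0.3 dx -0.21 dy -2.46 dz 2.17
0.4 dx -0.30 dy -3.40 dz 2.72
0.5 dx -0.38 dy -4.40 dz 3.17
0.6 dx -0.48 dy -5.44 dz 3.52
0.7 dx -0.57 dy -6.51 dz 3.77
0.8 dx -0.66 dy -7.60 dz 3.90
0.9 dx -0.76 dy -8.69 dz 3.93
1.0 dx -0.85 dy -9.78 dz 3.84
1.1 dx -0.95 dy -10.86 dz 3.65
1.2 dx -1.04 dy -11.92 dz 3.35
1.3 dx -1.13 dy -12.93 dz 2.94
1.4 dx -1.21 dy -13.91 dz 2.43
1.5 dx -1.29 dy -14.82 dz 1.83
1.6 dx -1.37 dy -15.68 dz 1.15
1.7 dx -1.44 dy -16.46 dz 0.37
1.8 dx -1.50 dy -17.16 dz -0.47
1.9 dx -1.55 dy -17.77 dz -1.38
2.0 dx -1.60 dy -18.29 dz -2.35
```

```bash
python3 -m creep '[[[0,-0.2,0,0,0],[-0.05,-0.95,0.8,0,0],[-0.15,-1.8,1.5,0,0],[-0.2,-2.7,2.15,0,0],[-0.3,-3.6,2.7,0,0],[-0.4,-4.6,3.15,0,0],[-0.5,-5.65,3.5,0,0],[-0.6,-6.7,3.75,0,0],[-0.65,-7.8,3.9,0,0],[-0.75,-8.9,3.9,0,0]]]'; python3 -c "
from h import *
s=arm.sense();print(s['t'],s['eef_pos'],s['contact_force'],s['grip_width'])"
```

```text
t: 22.0
eef_pos: [0.5769, 0.2193, 0.2432]
tool_rot: [0.001, -0.677, 0.736, -0.001]
contact_force: [-0.6, 0.9, 7.1]
grip_width: 0.0129
22.0 [0.57688295 0.21925473 0.24320905] [-0.60986331  0.85027558  7.14878348] 0.012867752377959056
```

```bash
python3 -m creep '[[[-0.1,-1.1,0,0,0],[-0.2,-2.2,-0.15,0,0],[-0.3,-3.2,-0.45,0,0],[-0.35,-4.25,-0.85,0,0],[-0.45,-5.2,-1.35,0,0],[-0.55,-6.1,-1.95,0,0],[-0.6,-7,-2.65,0,0],[-0.7,-7.8,-3.45,0,0],[-0.75,-8.5,-4.3,0,0],[-0.75,-8.5,-4.3,0,0]]]'; python3 -c "
from h import *
s=arm.sense();print(s['t'],s['eef_pos'],s['contact_force'],s['grip_width'])"
```

```text
t: 23.25
eef_pos: [0.5691, 0.1326, 0.195]
tool_rot: [-0.001, -0.677, 0.736, -0.001]
contact_force: [7.0, -5.2, -2.8]
grip_width: 0.0128
23.25 [0.56914718 0.13263299 0.19500599] [ 6.95836753 -5.18843249 -2.75417867] 0.012766945277489018
```

```bash
python3 -m creep '[[[0.1,-0.3,-0.5,0,0],[0.1,-0.55,-0.95,0,0],[0.1,-0.75,-1.35,0,0],[0.1,-0.95,-1.7,0,0],[0.1,-1.05,-1.95,0,0],[0.1,-1.05,-2.2,0,0],[0.1,-1.05,-2.2,0,0]]]'; python3 -c "
from h import *
s=arm.sense();print(s['t'],s['eef_pos'],s['contact_force'],s['grip_width'])"
```

```text
t: 24.12
eef_pos: [0.5689, 0.1241, 0.1795]
tool_rot: [-0.001, -0.677, 0.736, 0.0]
contact_force: [-12.6, -4.1, 21.5]
grip_width: 0.013
24.125 [0.56886613 0.12405451 0.17952369] [-12.605297    -4.05593062  21.52758876] 0.012985628870429488
```

Reading 21 N upward at the shut height (y 0.124, z 0.1795): the tray is on its stop. I ease off, open and rise.

```bash
python3 -m creep '[[[-0.3,0.1,0.5,0,0],[-0.3,0.1,0.5,0,0.2],[-0.3,0.1,0.5,0,0.5],[-0.3,0.1,0.5,0,0.7],[-0.3,0.1,0.5,0,0.7],[-0.3,0.1,2,0,0.7],[-0.3,0.1,5,0,0.7],[-0.3,0.1,10,0,0.7],[-0.3,0.1,12,0,0.7]]]'; python3 -m creep '[[[-3,-5,0,0,0.7],[-6,-10,0,0,0.7],[-8,-16,0,0,0.7],[-8,-20,0,0,0.7],[-8,-20,0,0,0.7]]]'; python3 -c "
from h import *
s=arm.sense();print(s['t'],s['eef_pos'],s['contact_force'])
save('top','top8');save('side','side8')
for n in('top','side'):
  d=cv2.absdiff(cv2.imread(f'pics/{n}8_raw.png'),cv2.imread(f'pics/{n}0_raw.png')).max(2)
  print(n,'bar region diff',d[145:215,155:235].mean() if n=='top' else d[180:280,195:300].mean())
a=cv2.imread('pics/top8_raw.png');b=cv2.imread('pics/side8_raw.png')[130:330,140:360]
cv2.imwrite('pics/both8.png',np.hstack([cv2.resize(a[60:260,90:310],(400,364),interpolation=cv2.INTER_CUBIC),cv2.resize(b,(400,364),interpolation=cv2.INTER_CUBIC)]))"
```

```text
t: 25.25
eef_pos: [0.5683, 0.126, 0.301]
tool_rot: [0.003, -0.677, 0.736, -0.002]
contact_force: [0.5, -0.2, 1.0]
grip_width: 0.0595
t: 25.88
eef_pos: [0.4864, -0.0763, 0.2956]
tool_rot: [-0.0, -0.676, 0.737, 0.0]
contact_force: [0.6, 0.9, -0.8]
grip_width: 0.0599
25.875 [ 0.48635096 -0.07625389  0.29563476] [ 0.6054844   0.92255337 -0.78469819]
top bar region diff 4.1121428571428575
side bar region diff 5.147333333333333
```

View pics/both8.png

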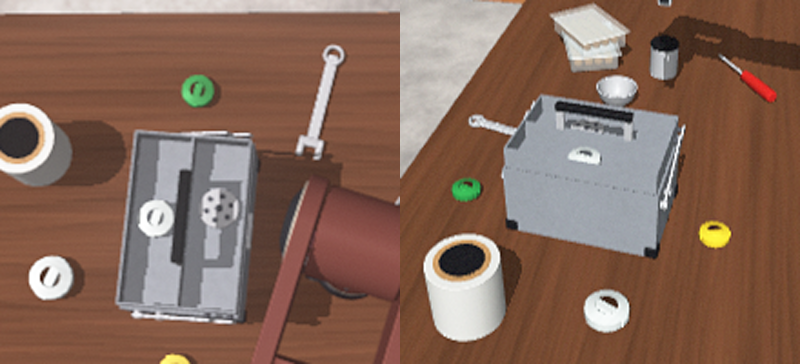

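The tray is shut as at the start: the bar is at (182,217), the nut at (155,217) and the disc at (220,208) inside it. The bystanders are in place and the arm is clear. I hand the job in.

```bash
python3 -c "
from rig import arm
print(arm.finish_job())"
```

```text
the job is handed in; nothing more can be done
None
```

The job is done and handed in at about 26 s; `finish_job` reported no verdict. I led the tray over to its left stop by the handle, lowered the cup into the one in the compartment, let go a few millimetres above its seat, and led the tray back until it shut.

- **Nesting:** After release, both cameras showed the cup upright, with its rim within about 1 pixel of where a nested rim should be. The force stayed under 2 N while I lowered it. The nest was not visible after shutting, but the tray closed to its start height, as far as I could measure.
- **Tray:** The last pictures match the start, with the tray shut and the disc and wing nut in it. At the shut stop I pressed with about 21 N before easing off and opening the fingers.
- **Bystanders:** In the last pictures, those in view looked unmoved and nothing touched the robot. I judged this by eye and did not measure each one.
- **Disagreement:** The top camera put the handle about 4 mm further right in y than the gripper felt it. I corrected the cup's placing for this.

I viewed 10 pictures.

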